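# Sweep the dials through the gate into the storage slot

### The job

Put the three loose enamel dials away in the slot of the grey sorting board with the dark wooden fence: with the fingertips push them flat along the board, one after another, through the narrow gate in the fence until the whole dial is in the slot, the earlier ones moving up in front of it. Do not lift any dial, and leave the loupe, the brown stone, the sample jar and the tweezers on the board where they are.

Things in the scene. Friction and masses are not known exactly. Their poses are not given: they have to be found in the camera images.
- board: grey sorting board fixed to the bench; deck 4 mm thick, its top at z = 4, from x = -130 to 145 and y = -115 to 115 in the board's frame. Origin on the underside, at the middle of the gate, in the plane of the fence face that looks at the open half of the board (x < 0); +x points through the gate along the slot, y along the fence, z up. The deck before the gate (x < 0) has no side or rear walls.
- gate (a point): middle of the gate at deck height; axes as the board's. The dark fence stands at board x = 0 to 8 mm, 12 high above the deck, right across the board, with one gap: the gate, 47 wide (y = -23.5 to 23.5), cheeks rounded with radius 6.
- slot_end (a point): middle of the end stop's face, at board x = 134 mm, deck height. The slot runs from the gate to here, 47 wide, level with the deck, between walls 8 thick and 12 high, open above; it takes three dials in a row with 11 mm to spare.
- dial_1: loose brass dial holder with a white enamel dial on top: flat round disc, diameter 41, 6 high, 60 g (the weight varies by a third); the three are alike. Lies flat on the board's deck on the open half of the deck (board x < 0), at least 20 clear of the other dials. Origin at the centre of its underside. 
- dial_2: loose brass dial holder with a white enamel dial on top: flat round disc, diameter 41, 6 high, 60 g (the weight varies by a third); the three are alike. Lies flat on the board's deck on the open half of the deck (board x < 0), at least 20 clear of the other dials. Origin at the centre of its underside. 
- dial_3: loose brass dial holder with a white enamel dial on top: flat round disc, diameter 41, 6 high, 60 g (the weight varies by a third); the three are alike. Lies flat on the board's deck on the open half of the deck (board x < 0), at least 20 clear of the other dials. Origin at the centre of its underside. 
- loupe: bystander: black eye loupe, diameter 34, 30 high, 20 g, standing on the deck close before the fence to one side of the gate. Origin at the centre of its underside
- slip_stone: bystander: small brown slip stone, 12 x 37 (its y) x 9 mm, lying on the deck close before the fence on the other side of the gate from the loupe. Origin at the centre of its underside
- sample_jar: bystander: clear sample jar, diameter 36, 60 high, standing on the board beside the slot (board y < 0). Origin at the centre of its underside
- tweezers: bystander: fine steel tweezers, 11 x 90 x 8 mm, lying on the board beside the slot (board y > 0). Origin at the centre of their underside
Mind the look-alikes: they are no part of the job. Leave any orange look-alike of the dial_3 alone. Leave any purple look-alike of the dial_2 alone.

How it is judged:
On the way, in this order (a step that is already met when the one before it is completed fails the run):
1. one dial is in the slot while the other two are still before the gate ((((x of dial_1 in the frame of board between 0.017 and 0.13 m and y of dial_1 in the frame of board between -0.012 and 0.012 m and z of dial_1 in the frame of board below 0.008 m) and x of each of dial_2, dial_3 in the frame of board below 0 m) or (x of each of dial_1, dial_3 in the frame of board below 0 m and (x of dial_2 in the frame of board between 0.017 and 0.13 m and y of dial_2 in the frame of board between -0.012 and 0.012 m and z of dial_2 in the frame of board below 0.008 m)) or (x of each of dial_1, dial_2 in the frame of board below 0 m and (x of dial_3 in the frame of board between 0.017 and 0.13 m and y of dial_3 in the frame of board between -0.012 and 0.012 m and z of dial_3 in the frame of board below 0.008 m)))), for 0.2 s.
2. two dials are in the slot while the third is still before the gate ((((x of dial_1 in the frame of board between 0.017 and 0.13 m and y of dial_1 in the frame of board between -0.012 and 0.012 m and z of dial_1 in the frame of board below 0.008 m) and (x of dial_2 in the frame of board between 0.017 and 0.13 m and y of dial_2 in the frame of board between -0.012 and 0.012 m and z of dial_2 in the frame of board below 0.008 m) and x of dial_3 in the frame of board below 0 m) or ((x of dial_1 in the frame of board between 0.017 and 0.13 m and y of dial_1 in the frame of board between -0.012 and 0.012 m and z of dial_1 in the frame of board below 0.008 m) and x of dial_2 in the frame of board below 0 m and (x of dial_3 in the frame of board between 0.017 and 0.13 m and y of dial_3 in the frame of board between -0.012 and 0.012 m and z of dial_3 in the frame of board below 0.008 m)) or (x of dial_1 in the frame of board below 0 m and (x of dial_2 in the frame of board between 0.017 and 0.13 m and y of dial_2 in the frame of board between -0.012 and 0.012 m and z of dial_2 in the frame of board below 0.008 m) and (x of dial_3 in the frame of board between 0.017 and 0.13 m and y of dial_3 in the frame of board between -0.012 and 0.012 m and z of dial_3 in the frame of board below 0.008 m)))), for 0.2 s.
At the end, for the whole second after the job is handed in: all three dials lie flat and at rest in the slot, each with its centre at least 17 mm past the fence face on the dials' starting side (so all but 3.5 mm of the dial is through) and within 12 mm of the slot's middle line (x of dial_1 in the frame of board between 0.017 and 0.13 m and y of dial_1 in the frame of board between -0.012 and 0.012 m and z of each of dial_1, dial_2, dial_3 in the frame of board below 0.008 m and x of dial_2 in the frame of board between 0.017 and 0.13 m and y of dial_2 in the frame of board between -0.012 and 0.012 m and x of dial_3 in the frame of board between 0.017 and 0.13 m and y of dial_3 in the frame of board between -0.012 and 0.012 m and linear speed of each of dial_1, dial_2, dial_3 below 0.01 m/s); the robot touches nothing.
It fails at once if a dial is lifted (more than 10 mm off the deck) or tipped up by more than 35 degrees (height (world z) of any of dial_1, dial_2, dial_3 above 0.014 m or angle between any of dial_1, dial_2, dial_3's own z axis and vertical above 0.6 rad).
It fails at once if a bystander on the board (loupe, stone, jar, tweezers) is moved by more than 15 mm (distance of any of loupe, slip_stone, sample_jar, tweezers from where it was at the start of the episode above 0.015 m).
It also fails if it takes over 72 s, if anything falls off the work surface, if the arm or the gripper's body presses on something with over 40 N, if the wrist force passes 120 N, or if a joint passes its speed limit or range.

### The arm

A 6-joint arm with a two-finger parallel gripper is mounted at the origin on a cart in front of the work surface, level with it; the furniture and walls round the work are solid. World frame = base frame: x ahead of the robot, y to its left, z up, the work surface at z = 0. Lengths are in m, angles in rad, forces in N, time in s.
With the tool pointing down it reaches from about 0.375 to 0.75 m from the base axis. Payload 9 kg.
Tool frame: the origin (TCP) lies between the finger pads; the fingertips stand 11 mm ahead of it and the grasp point (between the pads) lies 8 mm behind it; z points along the fingers, y is the direction in which the jaws open and shut (so a half turn about z gives the same grasp; the last joint's range is limited). The gripper opens to 85 mm and grips with 20 to 120 N. Pads are 22 mm wide; open, the fingers measure 114 mm over their backs; the gripper's body (76 mm by 85 mm) begins 54 mm behind the grasp point. The pads swing forward as they close: fully open they stand 13 mm farther back than shut.
Start: joints at [-1.527, 0.104, 0.097, 1.564, 0, 1.353], TCP at [0.155, -0.58, 0.242] pointing down, gripper open.
Joint ranges: [-2.99, 2.99], [-0.84, 1.86], [-1.1, 1.16], [-1.84, 2.11], [-1.51, 1.56], [-3.14, 3.14]. Speed limits (rad/s): [2.22, 2.22, 2.57, 3.14, 3.14, 3.14].

### API

Orientations are given as a 3x3 rotation matrix whose columns are the frame's x, y, z axes.
In Python, from bench import ctrl gives the robot as it stands.
- The arm moves only by the shell command python3 -m creep 'ROWS' [FORCE]. ROWS is JSON, a list that holds one entry, the list of rows, each a list of 7 numbers: the shift along the tool's x, y, z normalised to -1 to 1, where 1 is 20 mm, then the turn, a rotation vector about the tool's x, y, z normalised to -1 to 1, where 1 is 0.1 rad, then the closure, from -1 (fully open) to 1 (shut), so that 0 is half open. In form: [[[x, y, z, ax, ay, az, fingers], ...]]. A call has 1 to 20 rows; each row shifts and turns the commanded pose from where the row before left it, along the tool's axes as they then stand; what a row does not reach is not made up. A row lasts 1/8 s, in which the tool goes at most 62.5 mm and 10.7 degrees, less where a joint would pass 70% of its speed; a pose out of reach is approached as far as the arm can. A call with a number of a shift or a turn outside -1 to 1 is refused whole. A call with a gripper value outside its range is refused whole. The fingers move at their own pace and stop on an object; FORCE is the grip in N (left out, the last holds). Time passes only in rows, so rows that do not move let the fingers close. It gives the time, the measured TCP pose, the force and the opening at its end, in the units of the state.
- ctrl.state(): the state, without advancing time (a new reading comes with each control period).
- ctrl.camera(name): name is "scene" or "top" or "wrist"; returns a dict with "frame" (400x640x3 uint8, red, green, blue), "fx", "fy", "cx", "cy" (pixels), "origin" and "attitude" of the camera in the world; the wrist camera has in their place "tool_from_camera" (4x4, takes a point from camera to tool coordinates, whose origin is the TCP and whose axes are the flange's). Camera axes: x right, y down, z forward; pixel columns grow to the right and rows downward; lengths in m; the calibration is good to about 2 mm. A picture is of the moment at which its call begins: read the wrist's pose just before it. There is no depth.
- ctrl.hand_in(): hands the job in, once; it reports no verdict.
The state is a dict: "time": time; "joint_pos": joint angles; "qvel": joint speeds; "joint_torque": joint torques, N m; "position": TCP position; "orientation": TCP orientation; "wrist_force": force on the tool from outside, world axes, zero at the start; "moment": the same for the moment, N m; "width": finger opening in m.
Only numpy, scipy, OpenCV 4.12 (cv2) and the standard library are available. Lean on these libraries where they do the work, as an engineer would, in place of code of your own. Each camera call takes 0.05 s, during which the arm holds its last target.

## Working session

There is one attempt and no reset: what is moved stays moved. The work goes in short steps, Python scripts to look and compute and a shell command to move; the robot and the scene stay as the last step left them, time stands still between calls to the robot, and variables do not carry over. Pictures are saved under pics/ and viewed, and the job is handed in when it is done.

```bash
ls; mkdir -p pics; python3 - <<'E'
from bench import ctrl
import cv2,json
s=ctrl.state();print(s)
for n in("scene","top"):
    c=ctrl.camera(n);cv2.imwrite(f"pics/{n}0.png",c["frame"][:,:,::-1]);print({k:v for k,v in c.items() if k!="frame"})
E
```

```text
pics
{'time': 0.0, 'joint_pos': array([-1.52671185e+00,  1.04699934e-01,  9.64335645e-02,  1.56393872e+00,
        8.45306386e-09,  1.35308864e+00]), 'qvel': array([-0.00038582,  0.00035188, -0.00106858, -0.00077589, -0.00056396,
       -0.00057175]), 'joint_torque': array([-9.68402787e-05, -5.56936598e+01,  5.03647542e+01,  1.68657774e-02,
       -2.46414529e-04,  3.34863716e-05]), 'position': array([ 0.15527628, -0.57919902,  0.24150232]), 'orientation': array([[ 9.65927705e-01,  2.58812025e-01, -6.20757623e-05],
       [ 2.58811854e-01, -9.65926728e-01,  1.40738870e-03],
       [ 3.04288483e-04, -1.37550168e-03, -9.99999008e-01]]), 'wrist_force': array([ 0.46910673, -0.57866021,  0.13859692]), 'moment': array([0.00214748, 0.0221941 , 0.00297905]), 'width': 0.08539729263557883}
{'fx': 490.84152348927773, 'fy': 490.84152348927773, 'cx': 310.6996455880957, 'cy': 197.81689713368374, 'origin': array([-0.0346835 ,  0.503583  ,  0.66041284]), 'attitude': array([[-0.63486566, -0.50749603,  0.58257478],
       [-0.77261249,  0.42085243, -0.47534532],
       [-0.00394215, -0.75188497, -0.65928253]])}
{'fx': 451.05072016743236, 'fy': 451.05072016743236, 'cx': 326.7912133490423, 'cy': 208.77467748554406, 'origin': array([0.3845537 , 0.02995864, 0.87626698]), 'attitude': array([[ 0.16232813, -0.9665087 ,  0.1987725 ],
       [-0.98673487, -0.1585988 ,  0.0346512 ],
       [-0.00196561, -0.20176062, -0.97943289]])}
```

View pics/scene0.png

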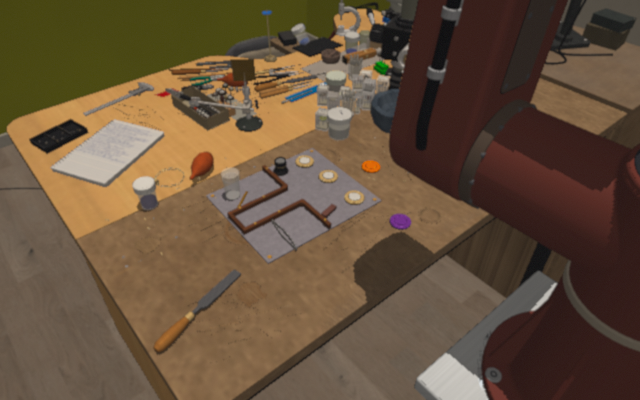

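View pics/top0.png

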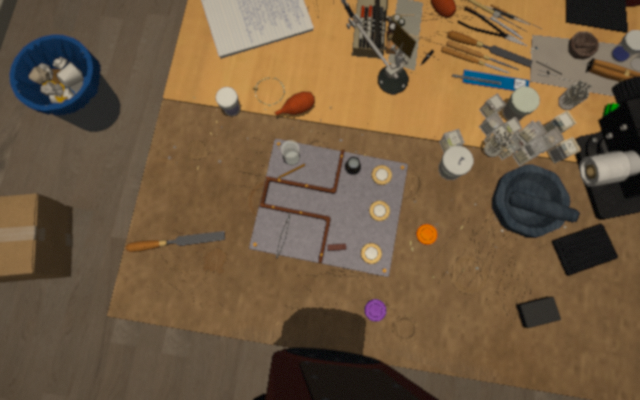

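Candidates for the dials (top view): white/brass discs at (382,175), (379,211) and (371,253), all on the deck. The look-alikes are orange at (427,234) and purple at (376,310), both off the board and to be left alone. I choose the three white ones. Next is a close crop and a measurement.

```bash
cat > h.py <<'E'
import numpy as np,cv2
from bench import ctrl
def ray(c,uv,z):
    d=c["attitude"]@np.array([(uv[0]-c["cx"])/c["fx"],(uv[1]-c["cy"])/c["fy"],1.0])
    return c["origin"]+d*(z-c["origin"][2])/d[2]
def proj(c,P):
    p=c["attitude"].T@(np.asarray(P)-c["origin"]);return np.array([c["fx"]*p[0]/p[2]+c["cx"],c["fy"]*p[1]/p[2]+c["cy"]])
def crop(img,x0,y0,x1,y1,k,name):
    cv2.imwrite(name,cv2.resize(img[y0:y1,x0:x1,::-1],None,fx=k,fy=k,interpolation=cv2.INTER_CUBIC))
E
python3 - <<'E'
from h import *
c=ctrl.camera("top");f=c["frame"];crop(f,240,130,420,285,4,"pics/topcrop.png")
hsv=cv2.cvtColor(f,cv2.COLOR_RGB2HSV)
np.save("top.npy",f)
for (u,v) in [(382,175),(379,211),(371,253),(340,170),(300,230),(330,230),(310,188),(267,195)]: print((u,v),f[v,u],hsv[v,u])
c=ctrl.camera("scene");crop(c["frame"],200,140,400,270,4,"pics/scenecrop.png")
E
```

```text
(382, 175) [200 191 170] [ 21  38 200]
(379, 211) [202 193 172] [ 21  38 202]
(371, 253) [209 200 181] [ 20  34 209]
(340, 170) [93 72 63] [ 9 82 93]
(300, 230) [130 120 118] [  5  24 130]
(330, 230) [128 118 115] [  7  26 128]
(310, 188) [78 54 45] [  8 108  78]
(267, 195) [105  97  93] [ 10  29 105]
```

View pics/topcrop.png

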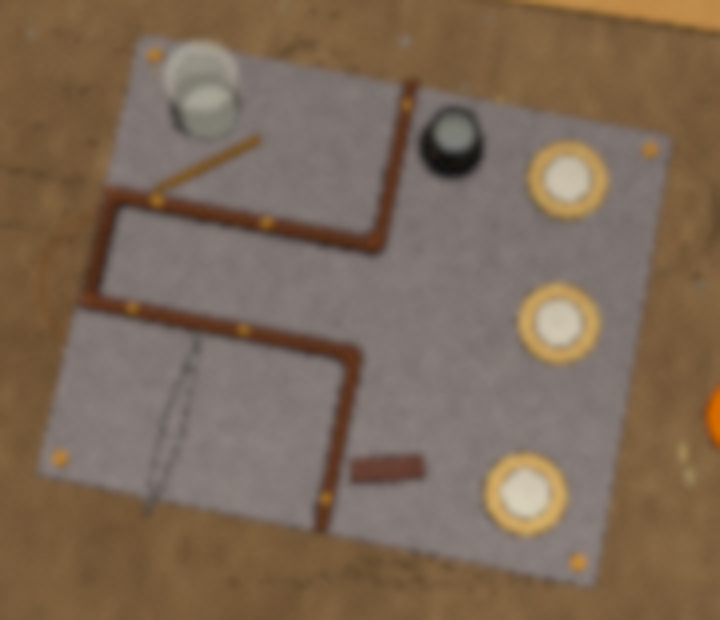

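View pics/scenecrop.png

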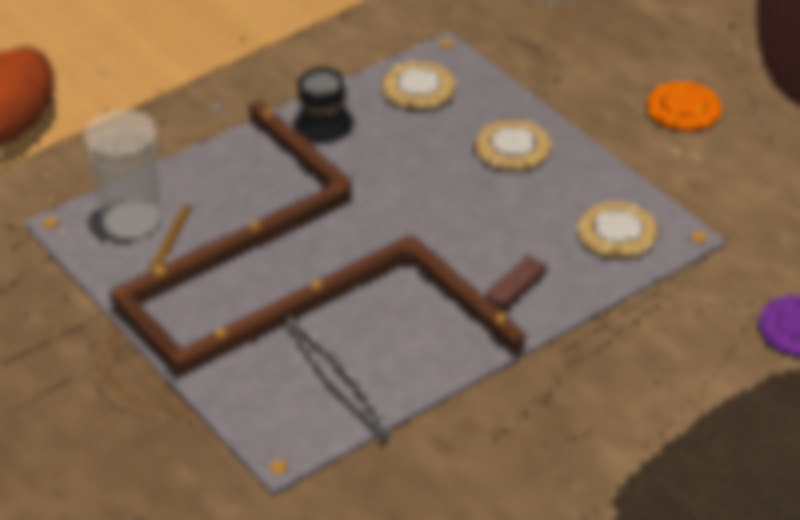

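The crop shows the three white/brass discs at top px ≈(382,175), (380,211) and (371,253). The loupe is at (353,165), the stone at (337,247) and the gate at (333,205). Board +x points to image left. Next, metric poses.

```bash
cat > meas.py <<'E'
from h import *
def board(c):
    f=c["frame"];hsv=cv2.cvtColor(f,cv2.COLOR_RGB2HSV)
    r=cv2.fillPoly(np.zeros(f.shape[:2],np.uint8),[np.array([[262,132],[420,160],[400,290],[240,258]])],1)
    m=((hsv[...,1]<45)&(hsv[...,2]>85)&(r>0)).astype(np.uint8)
    m=cv2.morphologyEx(m,cv2.MORPH_OPEN,np.ones((3,3)))
    cs,_=cv2.findContours(m,cv2.RETR_EXTERNAL,cv2.CHAIN_APPROX_NONE)
    pts=np.vstack([k for k in cs if cv2.contourArea(k)>300])[:,0]
    h=cv2.convexHull(pts)[:,0]
    return np.array([ray(c,p,.004)[:2] for p in h])
def dials(c,scene=False):
    f=c["frame"];hsv=cv2.cvtColor(f,cv2.COLOR_RGB2HSV)
    m=((hsv[...,2]>165)&(hsv[...,1]<60)).astype(np.uint8)
    n,l,st,ce=cv2.connectedComponentsWithStats(m)
    return [(ce[i],st[i,4]) for i in range(1,n) if 20<st[i,4]<400]
E
python3 - <<'E'
from meas import *
c=ctrl.camera("top")
P=board(c);r=cv2.minAreaRect((P*1000).astype(np.float32));print(r);print(cv2.boxPoints(r).round(1))
C4=np.array([[140,37],[668,137],[597,585],[40,472]])/4+[240,130]-.375
W=np.array([ray(c,p,.004)[:2] for p in C4]);print((W*1000).round(1))
B=np.array([[145,-115],[-130,-115],[-130,115],[145,115]])/1000
M,_=cv2.estimateAffinePartial2D(B,W);s=np.hypot(M[0,0],M[1,0]);print(M,s,np.degrees(np.arctan2(M[1,0],M[0,0])))
R=M[:,:2]/s; t=W.mean(0)-R@B.mean(0); print("gate",t);np.savez("board.npz",R=R,t=t)
print("resid",((W-t)@R*1000-B*1000).round(1))
for n in("top","scene"):
  c=ctrl.camera(n)
  for ce,a in dials(c):
    p=ray(c,ce,.010); q=R.T@(p[:2]-t)
    if abs(q[0])<.16 and abs(q[1])<.13: print(n,ce.round(1),a,p.round(4),"board",(q*1000).round(1))
c=ctrl.camera("top")
g=lambda u,v,z:(R.T@(ray(c,[240+u/4-.375,130+v/4-.375],z)[:2]-t)*1000).round(1)
for nm,u,v,z in [("fence cheek -y",382,250,.016),("cheek +y",350,345,.016),("slot wall endstop-",108,195,.016),("loupe",452,175,.004),("loupe rim",452,135,.034),("stone",388,468,.013),("stone l",352,470,.013),("fence end-",411,84,.016),("fence end+",322,528,.016)]: print(nm,g(u,v,z))
E
```

```text
((569.9352416992188, 56.72453308105469), (272.63543701171875, 230.05026245117188), 87.98578643798828)
[[450.2 -75.5]
 [680.1 -83.6]
 [689.7 188.9]
 [459.8 197. ]]
[[688.  189.5]
 [678.8 -82.9]
 [451.4 -77.8]
 [461.4 196.1]]
[[ 0.03109418 -0.99074984  0.5696451 ]
 [ 0.99074984  0.03109418  0.04877473]] 0.9912376617996113 88.20239100106484
gate [0.56964305 0.04870905]
resid [[-0.6  1.1]
 [ 1.8  1.8]
 [-0.2 -0.7]
 [-1.1 -2.2]]
top [381.4 174.3] 87 [ 0.6471 -0.0353  0.01  ] board [-81.5 -80.1]
top [379.1 210.2] 96 [ 0.5741 -0.041   0.01  ] board [-89.6  -7.3]
top [370.9 252.9] 101 [ 0.4886 -0.0372  0.01  ] board [-88.4  78.3]
scene [304.3 159.8] 47 [ 0.6473 -0.0352  0.01  ] board [-81.4 -80.2]
scene [327.8 174.8] 53 [ 0.5742 -0.0405  0.01  ] board [-89.   -7.4]
scene [354. 196.] 68 [ 0.4885 -0.036   0.01  ] board [-87.2  78.4]
fence cheek -y [  1.7 -25. ]
cheek +y [ 8.  24.5]
slot wall endstop- [139.8 -26.4]
loupe [-25.  -72.7]
loupe rim [-21.3 -83.7]
stone [-21.4  79.4]
stone l [-4.6 83.7]
fence end- [   3.7 -111.7]
fence end+ [  4. 114.]
```

Both views agree to about 1 mm, and the sizes match. B is near the middle at board (-89,-7), A at (-81,-80) and C at (-88,78). The gate is at world (0.570,0.049), with board x about 88° from world x. I'll push with the fingers as a narrow fork (gap ~12 mm), starting with B. First I turn to yaw 88.2° and close partly.

```bash
python3 -m creep '[[[0,0,0,0,0,-1,0.72],[0,0,0,0,0,-1,0.72],[0,0,0,0,0,-1,0.72],[0,0,0,0,0,-1,0.72],[0,0,0,0,0,-1,0.72],[0,0,0,0,0,-1,0.72],[0,0,0,0,0,-1,0.72],[0,0,0,0,0,-1,0.72],[0,0,0,0,0,-1,0.72],[0,0,0,0,0,-1,0.72],[0,0,0,0,0,-1,0.72],[0,0,0,0,0,-1,0.72],[0,0,0,0,0,-0.78,0.72],[0,0,0,0,0,0,0.72]]]' 40
cat > go.py <<'E'
import sys
from h import *
# go.py bx by z yaw_board_deg : shift needed, tool axes, mm, plus turn
b=np.load("board.npz");R,t=b["R"],b["t"];s=ctrl.state()
bx,by,z=map(float,sys.argv[1:4]);yaw=float(sys.argv[4]) if len(sys.argv)>4 else 0
O=s["orientation"];p=s["position"]
w=np.r_[R@np.array([bx,by])/1000+t,z/1000]
print("t",s["time"],"at board",(R.T@(p[:2]-t)*1000).round(1),"z",round(p[2]*1000,1),"gap",round(s["width"]*1000,1),"F",s["wrist_force"].round(1))
print("shift tool rows(20mm units)",(O.T@(w-p)*50).round(2))
bxdir=R[:,0];th=np.degrees(np.arctan2(O[1,0],O[0,0])-np.arctan2(bxdir[1],bxdir[0]));print("tool yaw rel board",round(th,2),"turn units az",round(-np.radians(yaw-th)*10,2),"tilt",O[:,2].round(4))
E
python3 go.py -128 -8 60
```

```text
time: 2.15
position: [0.1553, -0.5796, 0.2423]
orientation: [[0.032, 1.0, 0.0], [1.0, -0.032, -0.0], [-0.0, 0.0, -1.0]]
wrist_force: [0.1, -0.1, 0.5]
width: 0.0121
t 2.15 at board [-641.   394.4] z 242.3 gap 12.1 F [ 0.1 -0.1  0.5]
shift tool rows(20mm units) [25.65 20.12  9.11]
tool yaw rel board -0.01 turn units az -0.0 tilt [ 0.e+00 -1.e-04 -1.e+00]
```

```bash
python3 -m creep '[[[1,0.8,0,0,0,0,0.72],[1,0.8,0,0,0,0,0.72],[1,0.8,0,0,0,0,0.72],[1,0.8,0,0,0,0,0.72],[1,0.8,0,0,0,0,0.72],[1,0.8,0,0,0,0,0.72],[1,0.8,0,0,0,0,0.72],[1,0.8,0,0,0,0,0.72],[1,0.8,0,0,0,0,0.72],[1,0.8,0,0,0,0,0.72],[1,0.8,0,0,0,0,0.72],[1,0.8,0,0,0,0,0.72],[1,0.8,0,0,0,0,0.72],[1,0.8,0,0,0,0,0.72],[1,0.8,0,0,0,0,0.72],[1,0.8,0,0,0,0,0.72],[1,0.8,0,0,0,0,0.72],[1,0.8,0,0,0,0,0.72],[1,0.8,0,0,0,0,0.72],[1,0.8,0,0,0,0,0.72]]]' ; python3 -m creep '[[[1,0.8,0.8,0,0,0,0.72],[1,0.8,0.9,0,0,0,0.72],[1,0.8,1,0,0,0,0.72],[1,0.8,1,0,0,0,0.72],[1,0.8,1,0,0,0,0.72],[0.65,0.12,1,0,0,0,0.72],[0,0,1,0,0,0,0.72],[0,0,1,0,0,0,0.72],[0,0,1,0,0,0,0.72],[0,0,0,0,0,0,0.72],[0,0,0,0,0,0,0.72]]]';python3 go.py -128 -8 18
python3 - <<'E'
from h import *
c=ctrl.camera("top");crop(c["frame"],240,130,440,285,4,"pics/t1.png")
c=ctrl.camera("scene");crop(c["frame"],200,130,400,270,4,"pics/s1.png")
E
```

```text
time: 4.65
position: [0.4881, -0.1886, 0.2424]
orientation: [[0.032, 0.999, 0.0], [0.999, -0.032, -0.0], [-0.0, 0.0, -1.0]]
wrist_force: [-0.4, -0.4, -0.1]
width: 0.012
time: 6.02
position: [0.5737, -0.0797, 0.0688]
orientation: [[0.031, 1.0, 0.001], [1.0, -0.031, -0.0], [-0.0, 0.001, -1.0]]
wrist_force: [0.0, -0.3, 0.1]
width: 0.0119
t 6.025 at board [-128.2   -8.1] z 68.8 gap 11.9 F [ 0.  -0.3  0.1]
shift tool rows(20mm units) [ 0.01 -0.    2.54]
tool yaw rel board -0.0 turn units az -0.0 tilt [ 6.e-04 -4.e-04 -1.e+00]
```

View pics/s1.png

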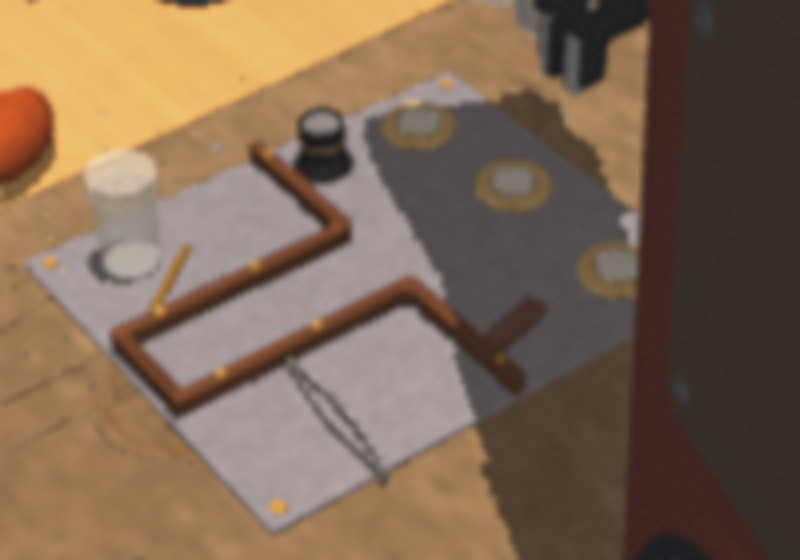

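View pics/t1.png

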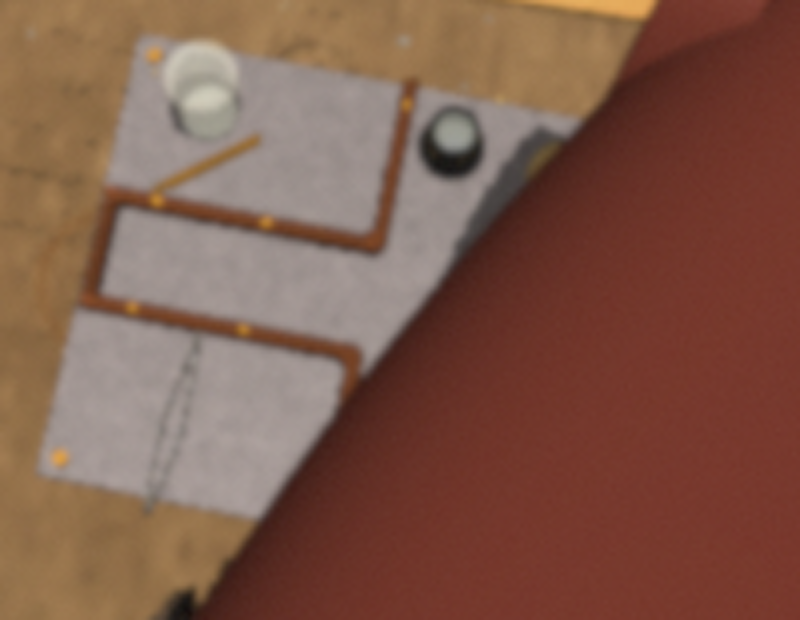

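The scene view shows the fork behind the board, with the middle dial at px ≈(328,176) untouched. The arm blocks part of the top view. Descending.

```bash
python3 -m creep '[[[0,0,0.8,0,0,0,0.72],[0,0,0.8,0,0,0,0.72],[0,0,0.6,0,0,0,0.72],[0,0,0.34,0,0,0,0.72],[0,0,0,0,0,0,0.72]]]';python3 go.py -128 -8 17
python3 - <<'E'
from h import *
c=ctrl.camera("scene");crop(c["frame"],200,130,400,270,4,"pics/s2.png")
c=ctrl.camera("wrist");cv2.imwrite("pics/w2.png",c["frame"][:,:,::-1])
print(c["tool_from_camera"],c["fx"],c["cx"],c["cy"])
E
```

```text
time: 6.75
position: [0.573, -0.0791, 0.0168]
orientation: [[0.031, 1.0, -0.001], [1.0, -0.031, 0.0], [0.0, -0.001, -1.0]]
wrist_force: [0.4, -0.0, -0.2]
width: 0.0118
t 6.75 at board [-127.7   -7.3] z 16.8 gap 11.8 F [ 0.4 -0.  -0.2]
shift tool rows(20mm units) [-0.02  0.03 -0.01]
tool yaw rel board 0.02 turn units az 0.0 tilt [-1.1e-03  3.0e-04 -1.0e+00]
[[-4.83290402e-05 -9.52680857e-01 -3.03972339e-01  7.77550994e-02]
 [ 9.99999860e-01  1.14075520e-04 -5.16516069e-04  6.89137652e-05]
 [ 5.26750774e-04 -3.03972321e-01  9.52680718e-01 -1.31198507e-01]
 [ 0.00000000e+00  0.00000000e+00  0.00000000e+00  1.00000000e+00]] 297.10981315375574 322.46481588932176 201.2962100958462
```

View pics/s2.png

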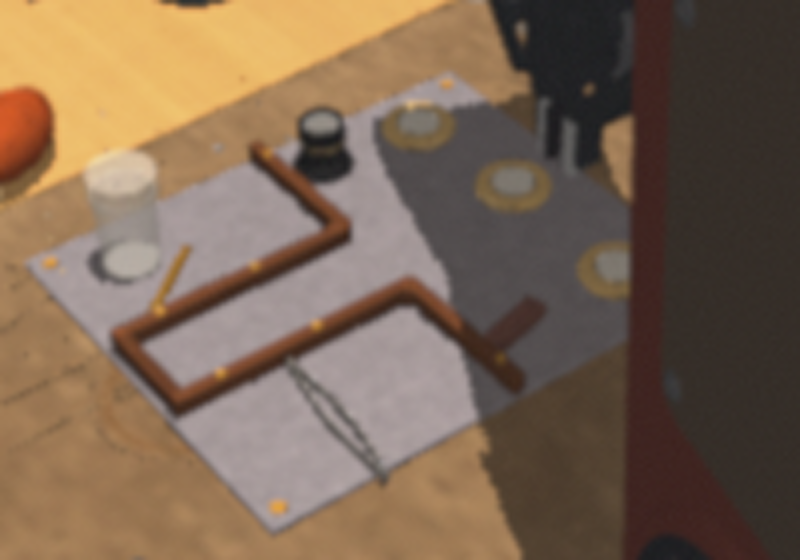

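View pics/w2.png

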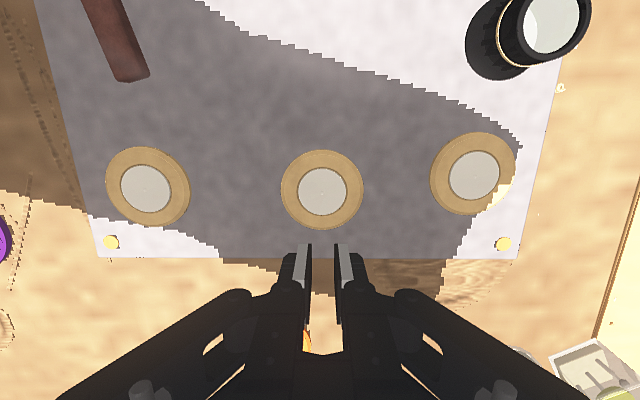

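The wrist view shows the fork mid (323,270) lined up with the middle dial (322,190). The stone at (115,40) and the loupe at (500,40) are off the path. Pushing B, drifting slightly towards board +y.

```bash
python3 -m creep '[[[0.4,0,0,0,0,0,0.72],[0.4,-0.04,0,0,0,0,0.72],[0.4,-0.04,0,0,0,0,0.72],[0.4,-0.04,0,0,0,0,0.72],[0.4,-0.04,0,0,0,0,0.72],[0.4,-0.04,0,0,0,0,0.72],[0.4,-0.04,0,0,0,0,0.72],[0.4,-0.04,0,0,0,0,0.72],[0.4,-0.04,0,0,0,0,0.72],[0.4,-0.04,0,0,0,0,0.72],[0,0,0,0,0,0,0.72]]]';python3 go.py -4 0 17
python3 - <<'E'
from h import *
c=ctrl.camera("wrist");cv2.imwrite("pics/w3.png",c["frame"][:,:,::-1])
E
```

```text
time: 8.22
position: [0.5686, 0.0016, 0.0174]
orientation: [[0.03, 1.0, -0.0], [1.0, -0.03, 0.0], [0.0, -0.0, -1.0]]
wrist_force: [-0.1, 0.5, 0.0]
width: 0.0118
t 8.225 at board [-47.1  -0.4] z 17.4 gap 11.8 F [-0.1  0.5  0. ]
shift tool rows(20mm units) [ 2.16 -0.02  0.02]
tool yaw rel board 0.07 turn units az 0.01 tilt [-2.e-04  2.e-04 -1.e+00]
```

View pics/w3.png

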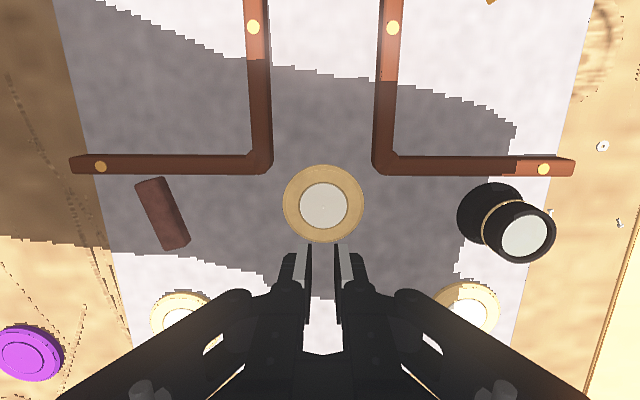

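The dial (323,204) sits centred before the gate, whose mid is ≈(322,160). Pushing it through.

```bash
python3 -m creep '[[[0.4,0,0,0,0,0,0.72],[0.4,0,0,0,0,0,0.72],[0.4,0,0,0,0,0,0.72],[0.4,0,0,0,0,0,0.72],[0.3,0,0,0,0,0,0.72],[0.2,0,0,0,0,0,0.72],[0.1,0,0,0,0,0,0.72],[0,0,0,0,0,0,0.72],[0,0,0,0,0,0,0.72],[0,0,0,0,0,0,0.72]]]';python3 go.py -4 0 17
python3 - <<'E'
from h import *
c=ctrl.camera("wrist");cv2.imwrite("pics/w4.png",c["frame"][:,:,::-1])
b=np.load("board.npz");R,t=b["R"],b["t"]
from meas import dials
for n in("top","scene"):
  c=ctrl.camera(n)
  f=c["frame"];hsv=cv2.cvtColor(f,cv2.COLOR_RGB2HSV)
  if n=="scene":crop(f,200,130,400,270,4,"pics/s4.png")
E
```

```text
time: 9.52
position: [0.5701, 0.0447, 0.0175]
orientation: [[0.031, 1.0, 0.0], [1.0, -0.031, -0.0], [-0.0, 0.0, -1.0]]
wrist_force: [0.6, -0.4, 0.1]
width: 0.0117
t 9.525 at board [-4.  -0.6] z 17.5 gap 11.7 F [ 0.6 -0.4  0.1]
shift tool rows(20mm units) [ 0.   -0.03  0.02]
tool yaw rel board 0.01 turn units az 0.0 tilt [ 0.e+00 -1.e-04 -1.e+00]
```

View pics/w4.png

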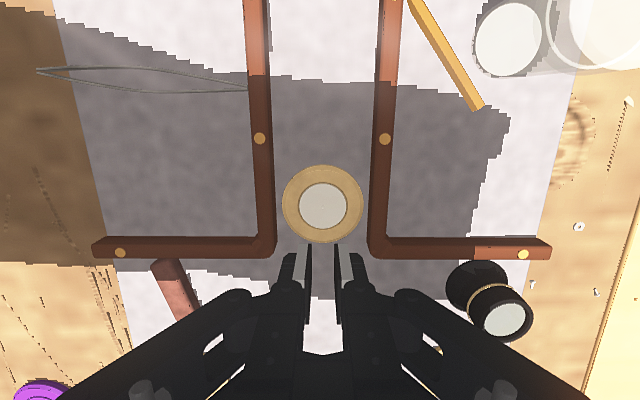

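View pics/s4.png

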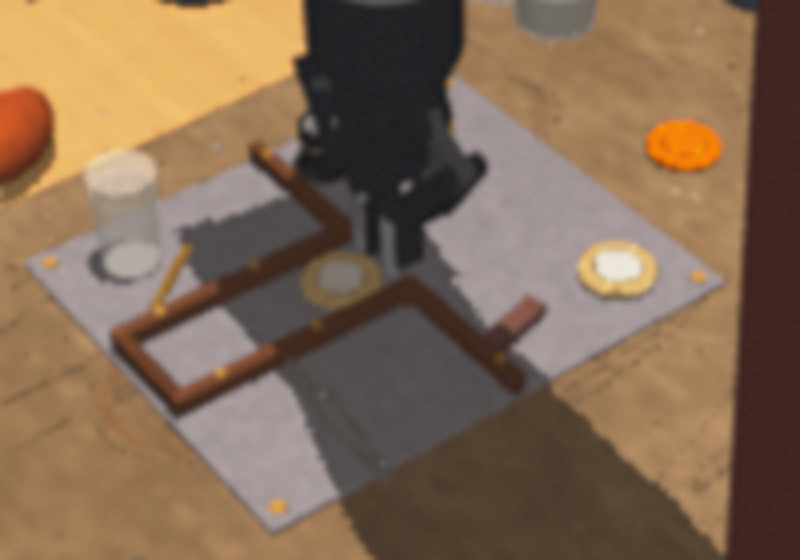

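B is in the slot, at wrist px (322,204) past the fence. I'll check its coordinate through the wrist camera while I plan the way to C.

```bash
cat > wd.py <<'E'
from h import *
b=np.load("board.npz");R,t=b["R"],b["t"]
s=ctrl.state();c=ctrl.camera("wrist");T=c["tool_from_camera"]
O,p=s["orientation"],s["position"]
c["attitude"]=O@T[:3,:3];c["origin"]=O@T[:3,3]+p
def bd(uv,z=.010): return (R.T@(ray(c,uv,z)[:2]-t)*1000).round(1)
if __name__=="__main__":
  f=c["frame"];import sys
  if len(sys.argv)>1: cv2.imwrite(sys.argv[1],f[:,:,::-1])
  hsv=cv2.cvtColor(f,cv2.COLOR_RGB2HSV)
  m=((hsv[...,0]>10)&(hsv[...,0]<26)&(hsv[...,1]>60)&(hsv[...,2]>80)).astype(np.uint8)
  g=cv2.medianBlur(cv2.cvtColor(f,cv2.COLOR_RGB2GRAY),5)
  h=cv2.HoughCircles(g,cv2.HOUGH_GRADIENT,1.2,40,param1=120,param2=25,minRadius=18,maxRadius=50)
  if h is not None:
    for x,y,r in h[0]:
      q=bd((x,y))
      if -135<q[0]<140 and abs(q[1])<118: print("circle",(x,y,r),"board",q)
E
python3 wd.py; python3 go.py -88 118 60 -90
```

```text
circle (np.float32(323.40002), np.float32(203.40001), np.float32(38.64)) board [28.5 -1. ]
circle (np.float32(514.2), np.float32(40.2), np.float32(37.2)) board [100.2 -80.6]
circle (np.float32(591.0), np.float32(23.400002), np.float32(46.559998)) board [ 106.4 -111. ]
circle (np.float32(496.2), np.float32(315.0), np.float32(31.560001)) board [-37.  -97.5]
t 9.725 at board [-4.  -0.6] z 17.5 gap 11.9 F [0.9 0.4 0.3]
shift tool rows(20mm units) [-4.2  -5.93 -2.13]
tool yaw rel board 0.01 turn units az 15.71 tilt [ 0.e+00 -2.e-04 -1.e+00]
```

B sits at board (28.5,-1), so step 1 is met. Next I back out, lift, go behind A and turn +75°.

```bash
python3 -m creep '[[[-0.7,0,0,0,0,0,0.72],[-0.3,0,-1,0,0,0,0.72],[0,0,-1,0,0,0,0.72],[0,0,-1,0,0,0,0.72],[-0.6,1,0,0,0,-1,0.72],[0,0,0,0,0,-1,0.72],[0,0,0,0,0,-1,0.72],[0,0,0,0,0,-1,0.72],[0,0,0,0,0,-1,0.72],[0,0,0,0,0,-1,0.72],[0,0,0,0,0,-1,0.72],[0,0,0,0,0,-1,0.72],[0,0,0,0,0,-1,0.72],[0,0,0,0,0,-1,0.72],[0,0,0,0,0,-1,0.72],[0,0,0,0,0,-1,0.72],[0,0,0,0,0,-1,0.72],[0,0,0,0,0,-0.09,0.72],[0,0,0,0,0,0,0.72]]]';python3 go.py -91 -116 17.5 75
```

```text
time: 12.1
position: [0.5893, 0.0123, 0.0782]
orientation: [[-0.957, 0.29, 0.001], [0.29, 0.957, -0.0], [-0.001, 0.0, -1.0]]
wrist_force: [-0.0, 0.1, 0.7]
width: 0.012
t 12.1 at board [-35.8 -20.8] z 78.2 gap 12.0 F [-0.   0.1  0.7]
shift tool rows(20mm units) [-5.31 -1.43  3.04]
tool yaw rel board 74.92 turn units az -0.01 tilt [ 8.e-04 -2.e-04 -1.e+00]
```

```bash
python3 -m creep '[[[-1,-0.3,0,0,0,0,0.72],[-1,-0.3,0,0,0,0,0.72],[-1,-0.3,0,0,0,0,0.72],[-1,-0.3,0,0,0,0,0.72],[-1,-0.2,0,0,0,0,0.72],[-0.31,-0.03,0,0,0,0,0.72],[0,0,0,0,0,0,0.72],[0,0,0,0,0,0,0.72]]]';python3 go.py -91 -116 17.5 75;python3 wd.py pics/w5.png
```

```text
time: 13.1
position: [0.682, -0.0453, 0.0775]
orientation: [[-0.957, 0.289, -0.0], [0.289, 0.957, 0.0], [0.0, -0.0, -1.0]]
wrist_force: [-0.1, -0.5, 0.0]
width: 0.0123
t 13.1 at board [ -90.4 -115.2] z 77.5 gap 12.3 F [-0.1 -0.5  0. ]
shift tool rows(20mm units) [-0.05 -0.02  3.  ]
tool yaw rel board 75.03 turn units az 0.0 tilt [-4.e-04  1.e-04 -1.e+00]
circle (np.float32(598.2), np.float32(100.200005), np.float32(26.64)) board [ 99.3 -81.4]
circle (np.float32(321.0), np.float32(168.6), np.float32(29.64)) board [-81.7 -78.5]
circle (np.float32(408.6), np.float32(155.40001), np.float32(24.84)) board [-22.8 -85. ]
circle (np.float32(460.2), np.float32(1.8000001), np.float32(28.08)) board [21.5 -4.8]
```

View pics/w5.png

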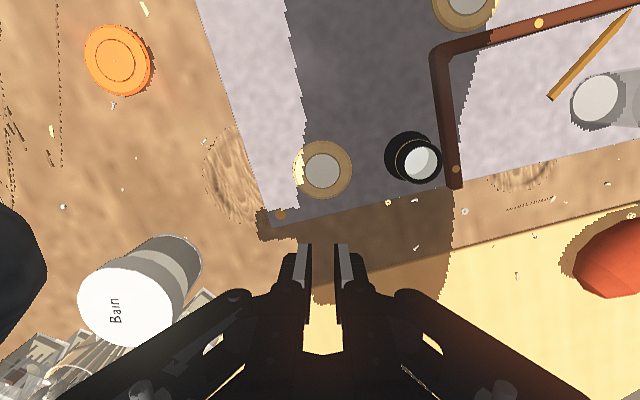

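A (321,168) lies straight ahead of the fork, with the loupe (410,155) well to the right. Descend, then push.

```bash
python3 -m creep '[[[0,0,1,0,0,0,0.72],[0,0,1,0,0,0,0.72],[0,0,0.7,0,0,0,0.72],[0,0,0.3,0,0,0,0.72],[0,0,0,0,0,0,0.72],[0.4,0,0,0,0,0,0.72],[0.4,0,0,0,0,0,0.72],[0.4,0,0,0,0,0,0.72],[0.4,0,0,0,0,0,0.72],[0.4,0,0,0,0,0,0.72],[0.4,0,0,0,0,0,0.72],[0.4,0,0,0,0,0,0.72],[0.4,0,0,0,0,0,0.72],[0.4,0,0,0,0,0,0.72],[0.4,0,0,0,0,0,0.72],[0.2,0,0,0,0,0,0.72],[0.1,0,0,0,0,0,0.72],[0,0,0,0,0,0,0.72]]]';python3 go.py -91 -116 17.5 75;python3 wd.py pics/w6.png
```

```text
time: 15.4
position: [0.6, -0.0209, 0.0174]
orientation: [[-0.957, 0.289, -0.0], [0.289, 0.957, -0.0], [0.0, -0.0, -1.0]]
wrist_force: [0.2, -0.1, -0.3]
width: 0.0121
t 15.4 at board [-68.7 -32.6] z 17.4 gap 12.1 F [ 0.2 -0.1 -0.3]
shift tool rows(20mm units) [-4.32 -0.   -0.  ]
tool yaw rel board 75.02 turn units az 0.0 tilt [-1.e-04 -0.e+00 -1.e+00]
circle (np.float32(323.40002), np.float32(203.40001), np.float32(39.48)) board [-59.9  -1.2]
circle (np.float32(493.80002), np.float32(145.8), np.float32(48.0)) board [23.4  5.5]
circle (np.float32(639.0), np.float32(264.6), np.float32(20.4)) board [ 91.6 -76.8]
```

View pics/w6.png

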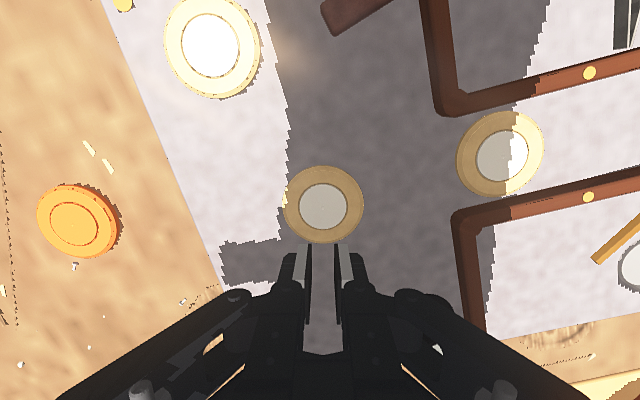

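A is now at (-60,-1). Back off, lift, turn back to face the gate.

```bash
python3 -m creep '[[[-0.7,0,0,0,0,0,0.72],[0,0,-1,0,0,0,0.72],[0,0,-1,0,0,0,0.72],[0,0,0,0,0,1,0.72],[0,0,0,0,0,1,0.72],[0,0,0,0,0,1,0.72],[0,0,0,0,0,1,0.72],[0,0,0,0,0,1,0.72],[0,0,0,0,0,1,0.72],[0,0,0,0,0,1,0.72],[0,0,0,0,0,1,0.72],[0,0,0,0,0,1,0.72],[0,0,0,0,0,1,0.72],[0,0,0,0,0,1,0.72],[0,0,0,0,0,1,0.72],[0,0,0,0,0,1,0.72],[-0.6,-1,0,0,0,0.09,0.72],[-0.7,-1,0,0,0,0,0.72],[0,-0.2,0,0,0,0,0.72],[0,0,0,0,0,0,0.72]]]';python3 go.py -97 -1 17.5 0;python3 wd.py pics/w7.png
```

```text
time: 17.95
position: [0.5694, -0.0497, 0.0586]
orientation: [[0.031, 1.0, 0.001], [1.0, -0.031, -0.0], [-0.0, 0.001, -1.0]]
wrist_force: [-0.3, 0.1, 0.4]
width: 0.0116
t 17.95 at board [-98.4  -2.8] z 58.6 gap 11.6 F [-0.3  0.1  0.4]
shift tool rows(20mm units) [ 0.07 -0.09  2.06]
tool yaw rel board 0.01 turn units az 0.0 tilt [ 1.5e-03 -4.0e-04 -1.0e+00]
circle (np.float32(322.2), np.float32(172.20001), np.float32(32.04)) board [-59.2  -2.7]
circle (np.float32(467.40002), np.float32(111.00001), np.float32(33.0)) board [-23.1 -86.8]
circle (np.float32(195.00002), np.float32(217.8), np.float32(32.760002)) board [-89.2  79.5]
circle (np.float32(318.6), np.float32(18.6), np.float32(32.64)) board [23.8 -0.8]
```

View pics/w7.png

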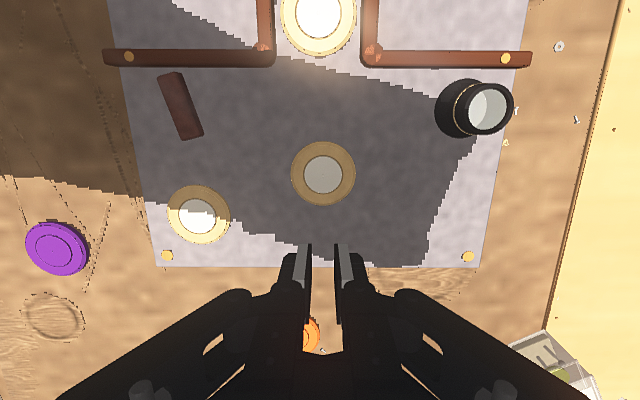

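A (322,174) is straight ahead, and B (318,18) is visible in the slot. Descend and push A through, moving B up.

```bash
python3 -m creep '[[[0,0,0.9,0,0,0,0.72],[0,0,0.8,0,0,0,0.72],[0,0,0.36,0,0,0,0.72],[0,0,0,0,0,0,0.72],[0.4,0,0,0,0,0,0.72],[0.4,-0.03,0,0,0,0,0.72],[0.4,-0.03,0,0,0,0,0.72],[0.4,-0.03,0,0,0,0,0.72],[0.4,-0.03,0,0,0,0,0.72],[0.4,0,0,0,0,0,0.72],[0.4,0,0,0,0,0,0.72],[0,0,0,0,0,0,0.72]]]';python3 go.py -4 0 17.5 0;python3 wd.py pics/w8.png
```

```text
time: 19.5
position: [0.5682, 0.0068, 0.0163]
orientation: [[0.03, 1.0, 0.0], [1.0, -0.03, -0.0], [-0.0, 0.0, -1.0]]
wrist_force: [-0.8, -0.8, 0.7]
width: 0.0119
t 19.5 at board [-41.9   0.1] z 16.3 gap 11.9 F [-0.8 -0.8  0.7]
shift tool rows(20mm units) [ 1.9   0.01 -0.06]
tool yaw rel board 0.06 turn units az 0.01 tilt [ 1.e-04 -0.e+00 -1.e+00]
circle (np.float32(322.2), np.float32(203.40001), np.float32(39.96)) board [-9.1  0.3]
circle (np.float32(324.6), np.float32(115.8), np.float32(45.36)) board [31.9 -0.8]
circle (np.float32(521.4), np.float32(239.40001), np.float32(35.4)) board [ -28.2 -100.6]
circle (np.float32(484.2), np.float32(222.6), np.float32(30.720001)) board [-19.  -80.3]
```

View pics/w8.png

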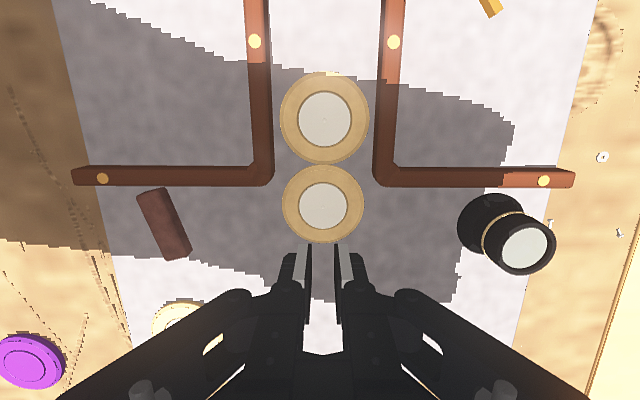

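The dials touch (41 mm apart) and are centred in the gate. Push on.

```bash
python3 -m creep '[[[0.4,0,-0.03,0,0,0,0.72],[0.4,0,0,0,0,0,0.72],[0.4,0,0,0,0,0,0.72],[0.3,0,0,0,0,0,0.72],[0.2,0,0,0,0,0,0.72],[0.15,0,0,0,0,0,0.72],[0.05,0,0,0,0,0,0.72],[0,0,0,0,0,0,0.72],[0,0,0,0,0,0,0.72]]]';python3 go.py -4 0 17.5 0;python3 wd.py pics/w9.png
```

```text
time: 20.68
position: [0.5694, 0.0441, 0.0169]
orientation: [[0.031, 1.0, 0.0], [1.0, -0.031, 0.0], [0.0, 0.0, -1.0]]
wrist_force: [0.6, 0.4, 0.8]
width: 0.0121
t 20.675 at board [-4.6  0.1] z 16.9 gap 12.1 F [0.6 0.4 0.8]
shift tool rows(20mm units) [ 0.03  0.   -0.03]
tool yaw rel board 0.02 turn units az 0.0 tilt [ 1.e-04  0.e+00 -1.e+00]
circle (np.float32(322.2), np.float32(204.6), np.float32(39.96)) board [27.4  0.2]
circle (np.float32(321.0), np.float32(118.200005), np.float32(48.0)) board [68.2  0.8]
circle (np.float32(480.6), np.float32(291.0), np.float32(33.120003)) board [-21.7 -85.3]
circle (np.float32(514.2), np.float32(39.0), np.float32(38.64)) board [ 99.9 -79.5]
circle (np.float32(593.4), np.float32(24.6), np.float32(42.6)) board [ 105.2 -110.9]
circle (np.float32(514.2), np.float32(317.40002), np.float32(21.36)) board [ -38.7 -106.7]
```

View pics/w9.png

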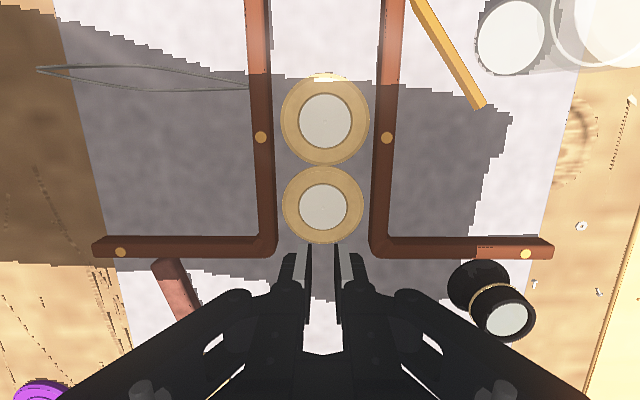

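Both are in, at x=27.4 and 68.2. Now C: lift, go behind it and turn -75°.

```bash
python3 -m creep '[[[-0.7,0,0,0,0,0,0.72],[-0.3,0,-1,0,0,0,0.72],[0,0,-1,0,0,0,0.72],[0,0,-1,0,0,0,0.72],[-0.6,-1,0,0,0,0,0.72],[-0.6,-1,0,0,0,0,0.72],[-0.6,-1,0,0,0,0,0.72],[-0.6,-1,0,0,0,0,0.72],[-0.6,-1,0,0,0,0,0.72],[-0.6,-0.7,0,0,0,0,0.72],[0,0,0,0,0,0,0.72]]]';python3 -m creep '[[[0,0,0,0,0,1,0.72],[0,0,0,0,0,1,0.72],[0,0,0,0,0,1,0.72],[0,0,0,0,0,1,0.72],[0,0,0,0,0,1,0.72],[0,0,0,0,0,1,0.72],[0,0,0,0,0,1,0.72],[0,0,0,0,0,1,0.72],[0,0,0,0,0,1,0.72],[0,0,0,0,0,1,0.72],[0,0,0,0,0,1,0.72],[0,0,0,0,0,1,0.72],[0,0,0,0,0,1,0.72],[0,0,0,0,0,0.09,0.72],[0,0,0,0,0,0,0.72],[0,0,0,0,0,0,0.72]]]';python3 go.py -98 114 17 -75;python3 wd.py pics/w10.png
```

```text
time: 22.1
position: [0.4527, -0.0447, 0.0782]
orientation: [[0.032, 0.999, 0.002], [0.999, -0.032, -0.001], [-0.001, 0.002, -1.0]]
wrist_force: [0.3, -0.2, -0.2]
width: 0.0117
time: 24.1
position: [0.4527, -0.0441, 0.077]
orientation: [[0.973, 0.23, 0.0], [0.23, -0.973, -0.0], [0.0, 0.0, -1.0]]
wrist_force: [-0.4, 0.2, 0.0]
width: 0.0118
t 24.1 at board [-96.4 113.9] z 77.0 gap 11.8 F [-0.4  0.2  0. ]
shift tool rows(20mm units) [-0.02  0.07  3.  ]
tool yaw rel board -74.9 turn units az 0.02 tilt [ 2.e-04 -1.e-04 -1.e+00]
circle (np.float32(324.6), np.float32(168.6), np.float32(28.68)) board [-88.1  77.1]
```

View pics/w10.png

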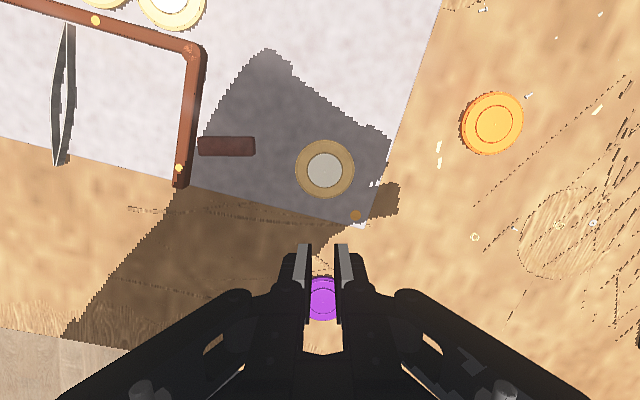

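C (325,169) is straight ahead of the fork, the stone (226,147) is clear to the left, and the purple look-alike is well behind. Descend and push.

```bash
python3 -m creep '[[[0,0.05,1,0,0,0,0.72],[0,0,1,0,0,0,0.72],[0,0,0.7,0,0,0,0.72],[0,0,0.28,0,0,0,0.72],[0,0,0,0,0,0,0.72],[0.4,0,0,0,0,0,0.72],[0.4,0,0,0,0,0,0.72],[0.4,0,0,0,0,0,0.72],[0.4,0,0,0,0,0,0.72],[0.4,0,0,0,0,0,0.72],[0.4,0,0,0,0,0,0.72],[0.4,0,0,0,0,0,0.72],[0.4,0,0,0,0,0,0.72],[0.4,0,0,0,0,0,0.72],[0.4,0,0,0,0,0,0.72],[0.2,0,0,0,0,0,0.72],[0,0,0,0,0,0,0.72]]]';python3 go.py -98 114 17 -75;python3 wd.py pics/w11.png
```

```text
time: 26.28
position: [0.5348, -0.0259, 0.0172]
orientation: [[0.973, 0.229, -0.0], [0.229, -0.973, -0.0], [-0.0, 0.0, -1.0]]
wrist_force: [0.3, -0.7, -0.2]
width: 0.0123
t 26.275 at board [-75.7  32.5] z 17.2 gap 12.3 F [ 0.3 -0.7 -0.2]
shift tool rows(20mm units) [-4.23  0.02  0.01]
tool yaw rel board -74.97 turn units az 0.01 tilt [-0.e+00 -1.e-04 -1.e+00]
circle (np.float32(323.40002), np.float32(203.40001), np.float32(39.24)) board [-67.8   0.9]
circle (np.float32(137.40001), np.float32(156.6), np.float32(38.760002)) board [22.1  1.2]
circle (np.float32(46.2), np.float32(129.0), np.float32(44.04)) board [63.  -0.8]
```

View pics/w11.png

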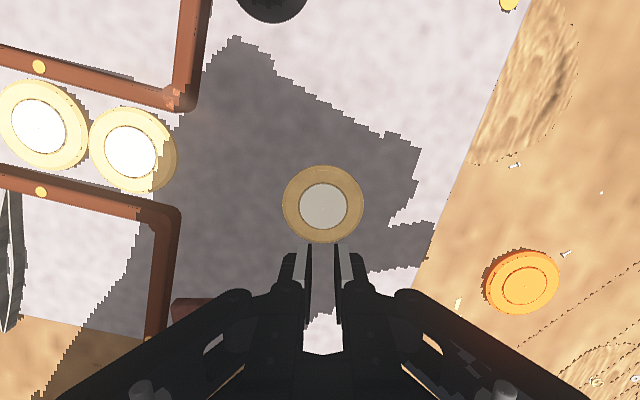

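C is at (-68,1). Back off, lift and turn to face the gate.

```bash
python3 -m creep '[[[-0.7,0,0,0,0,0,0.72],[0,0,-1,0,0,0,0.72],[0,0,-1,0,0,0,0.72],[0,0,0,0,0,-1,0.72],[0,0,0,0,0,-1,0.72],[0,0,0,0,0,-1,0.72],[0,0,0,0,0,-1,0.72],[0,0,0,0,0,-1,0.72],[0,0,0,0,0,-1,0.72],[0,0,0,0,0,-1,0.72],[0,0,0,0,0,-1,0.72],[0,0,0,0,0,-1,0.72],[0,0,0,0,0,-1,0.72],[0,0,0,0,0,-1,0.72],[0,0,0,0,0,-1,0.72],[0,0,0,0,0,-1,0.72],[-0.6,1,0,0,0,-0.08,0.72],[-0.7,1,0,0,0,0,0.72],[0,0.25,0,0,0,0,0.72],[0,0,0,0,0,0,0.72]]]';python3 -m creep '[[[0,0,0,0,0,0,0.72]]]';python3 go.py -105 0.5 17 0;python3 wd.py pics/w12.png
```

```text
time: 28.82
position: [0.5645, -0.0564, 0.0571]
orientation: [[0.032, 0.999, -0.001], [0.999, -0.032, 0.0], [0.0, -0.001, -1.0]]
wrist_force: [-0.1, 0.8, -0.1]
width: 0.0118
time: 28.95
position: [0.5644, -0.0562, 0.0572]
orientation: [[0.032, 1.0, -0.001], [1.0, -0.032, 0.0], [0.0, -0.001, -1.0]]
wrist_force: [-0.5, 0.3, 0.5]
width: 0.012
t 28.95 at board [-105.    2.] z 57.2 gap 12.0 F [-0.5  0.3  0.5]
shift tool rows(20mm units) [0.   0.08 2.01]
tool yaw rel board -0.01 turn units az -0.0 tilt [-6.e-04  2.e-04 -1.e+00]
circle (np.float32(322.2), np.float32(174.6), np.float32(32.4)) board [-67.    2.2]
circle (np.float32(478.2), np.float32(99.00001), np.float32(33.36)) board [-23.2 -86.4]
circle (np.float32(325.80002), np.float32(3.0), np.float32(35.04)) board [24.   0.3]
```

View pics/w12.png

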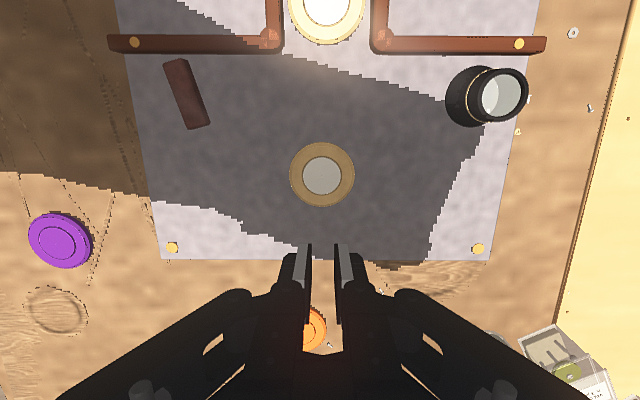

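C (322,175) is straight ahead, and the gate mid is at about (326,40). Descend and push with a 2 mm correction.

```bash
python3 -m creep '[[[0,0,0.9,0,0,0,0.72],[0,0,0.8,0,0,0,0.72],[0,0,0.3,0,0,0,0.72],[0,0,0,0,0,0,0.72],[0.4,0,0,0,0,0,0.72],[0.4,0.02,0,0,0,0,0.72],[0.4,0.02,0,0,0,0,0.72],[0.4,0.02,0,0,0,0,0.72],[0.4,0.02,0,0,0,0,0.72],[0.4,0.02,0,0,0,0,0.72],[0.4,0,0,0,0,0,0.72],[0.3,0,0,0,0,0,0.72],[0,0,0,0,0,0,0.72]]]';python3 go.py -4 0 17 0;python3 wd.py pics/w13.png
```

```text
time: 30.62
position: [0.569, 0.0056, 0.0173]
orientation: [[0.031, 1.0, 0.0], [1.0, -0.031, 0.0], [0.0, 0.0, -1.0]]
wrist_force: [-0.1, 0.0, -0.1]
width: 0.0119
t 30.625 at board [-43.1  -0.7] z 17.3 gap 11.9 F [-0.1  0.  -0.1]
shift tool rows(20mm units) [ 1.96 -0.04  0.01]
tool yaw rel board -0.0 turn units az -0.0 tilt [ 0.  0. -1.]
circle (np.float32(324.6), np.float32(118.200005), np.float32(48.0)) board [29.6 -1.7]
circle (np.float32(519.0), np.float32(237.00002), np.float32(34.08)) board [ -28.6 -100.6]
circle (np.float32(319.80002), np.float32(203.40001), np.float32(38.4)) board [-10.6   0.6]
circle (np.float32(481.80002), np.float32(221.40001), np.float32(28.08)) board [-20.1 -80.3]
circle (np.float32(323.40002), np.float32(277.80002), np.float32(21.84)) board [-52.4  -1.2]
```

View pics/w13.png

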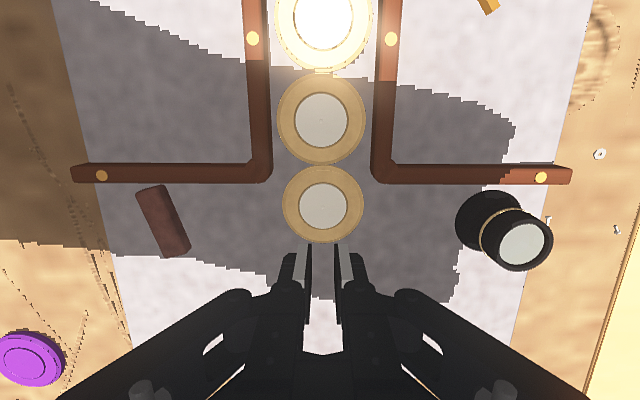

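All three are in line. The final push stops with C at about x=25, short of the end stop.

```bash
python3 -m creep '[[[0.4,0,0,0,0,0,0.72],[0.4,0,0,0,0,0,0.72],[0.4,0,0,0,0,0,0.72],[0.3,0,0,0,0,0,0.72],[0.2,0,0,0,0,0,0.72],[0.1,0,0,0,0,0,0.72],[0.05,0,0,0,0,0,0.72],[0,0,0,0,0,0,0.72],[0,0,0,0,0,0,0.72]]]';python3 go.py -4 0 17 0;python3 wd.py pics/w14.png
```

```text
time: 31.8
position: [0.5702, 0.0421, 0.0173]
orientation: [[0.032, 0.999, -0.0], [0.999, -0.032, 0.0], [0.0, -0.0, -1.0]]
wrist_force: [-0.0, -1.0, -0.4]
width: 0.0123
t 31.8 at board [-6.6 -0.7] z 17.3 gap 12.3 F [-0.  -1.  -0.4]
shift tool rows(20mm units) [ 0.13 -0.04  0.01]
tool yaw rel board -0.04 turn units az -0.01 tilt [-0.e+00  1.e-04 -1.e+00]
circle (np.float32(321.0), np.float32(119.4), np.float32(45.24)) board [65.6 -0.1]
circle (np.float32(592.2), np.float32(13.8), np.float32(45.0)) board [ 107.  -110.6]
circle (np.float32(324.6), np.float32(203.40001), np.float32(38.64)) board [25.9 -1.8]
circle (np.float32(479.40002), np.float32(287.40002), np.float32(33.36)) board [-21.8 -85.3]
circle (np.float32(323.40002), np.float32(23.400002), np.float32(43.32)) board [103.7  -1.2]
circle (np.float32(509.40002), np.float32(37.800003), np.float32(34.32)) board [ 98.3 -78.6]
circle (np.float32(509.40002), np.float32(323.40002), np.float32(25.08)) board [ -45.2 -105.9]
```

View pics/w14.png

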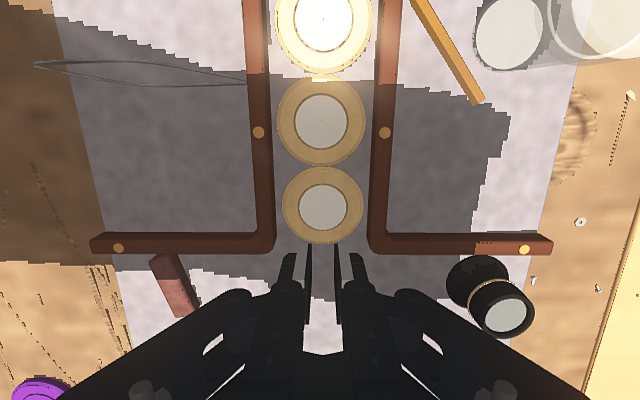

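C 25.9, A ≈66 and B ≈107, all near y=0. Back off, lift and move clear for a check.

```bash
python3 -m creep '[[[-0.5,0,0,0,0,0,0.72],[-0.5,0,-0.5,0,0,0,0.72],[0,0,-1,0,0,0,0.72],[0,0,-1,0,0,0,0.72],[0,0,-1,0,0,0,0.72],[-1,-0.3,-1,0,0,0,0.72],[-1,-0.3,-1,0,0,0,0.72],[-1,-0.3,-1,0,0,0,0.72],[-1,-0.3,0,0,0,0,0.72],[-1,-0.3,0,0,0,0,0.72],[-1,-0.3,0,0,0,0,0.72],[-1,-0.3,0,0,0,0,0.72],[-1,-0.3,0,0,0,0,0.72],[-1,-0.3,0,0,0,0,0.72],[-1,-0.3,0,0,0,0,0.72],[-1,-0.3,0,0,0,0,0.72],[-1,-0.3,0,0,0,0,0.72],[-1,-0.3,0,0,0,0,0.72],[0,0,0,0,0,0,0.72],[0,0,0,0,0,0,0.72]]]'
python3 - <<'E'
from meas import *
b=np.load("board.npz");R,t=b["R"],b["t"]
c=ctrl.camera("scene");crop(c["frame"],200,130,400,270,4,"pics/s15.png")
d=c
for n in("top","scene"):
  c=ctrl.camera(n)
  if n=="top":crop(c["frame"],240,130,420,285,4,"pics/t15.png")
  for ce,a in dials(c):
    q=R.T@(ray(c,ce,.010)[:2]-t)
    if abs(q[0])<.16 and abs(q[1])<.13: print(n,ce.round(1),a,(q*1000).round(1))
E
```

```text
time: 34.35
position: [0.4835, -0.2348, 0.1479]
orientation: [[0.032, 0.999, 0.0], [0.999, -0.032, -0.0], [-0.0, 0.0, -1.0]]
wrist_force: [-0.2, -0.3, 0.2]
width: 0.012
top [288.6 143.9] 51 [ 113.1 -106.7]
top [291.  154.2] 36 [104.  -86.5]
top [281.1 194.5] 94 [105.6  -1.2]
top [301.2 199. ] 95 [64.9  0.1]
top [322.1 202.5] 92 [23.2 -0.9]
scene [232.5 194.4] 50 [103.7 -76.5]
scene [286. 198.] 67 [24.5 -0.9]
scene [269.5 206.5] 73 [64.9 -0.3]
scene [251.6 214.9] 75 [106.   -1.3]
```

View pics/t15.png

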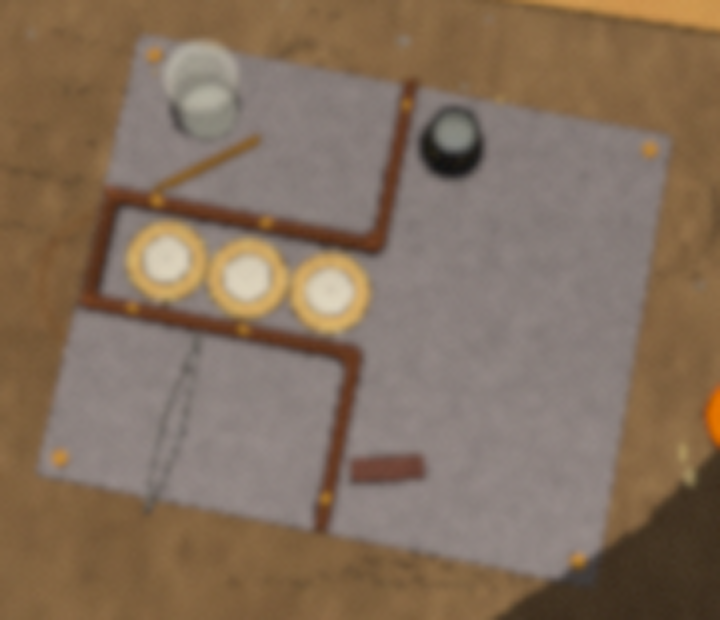

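View pics/s15.png

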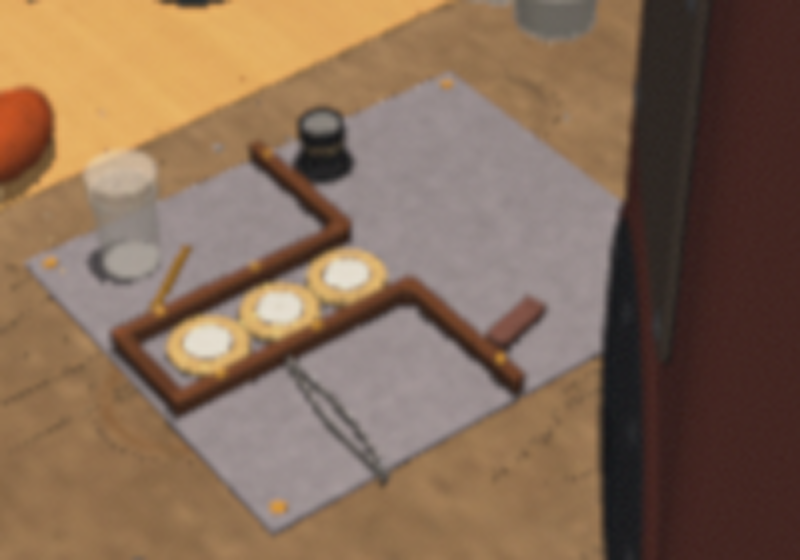

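The top view shows the dials at px (281,194), (301,199) and (322,202), in a row in the slot. Both views put C at x≈23–24.5, A at 65 and B at 106, with |y|<1.5. The bystanders are in the same pixels as at the start. Handing in.

```bash
python3 - <<'E'
from bench import ctrl
print(ctrl.hand_in(), ctrl.state()["time"])
E
```

```text
the job is handed in; nothing more can be done
the job is handed in; nothing more can be done
```

All three dials are in the slot. I pushed them flat with the part-closed fingertips, the middle one first, then the one from the loupe side, then the one from the stone side. I handed the job in at about 34.5 s on the robot clock (limit 72 s), and no verdict came back.

| Dial | Board x, top / scene camera (mm) | Board y (mm) |
|---|---|---|
| Last in | 23.2 / 24.5 | -0.9 |
| Middle | 64.9 / 64.9 | 0.1 / -0.3 |
| First in | 105.6 / 106.0 | -1.2 / -1.3 |

- **Margin:** the last dial has the least, with its centre at 23 to 26 mm against the 17 mm needed. The wrist camera put it at 25.9 mm before I backed off, 1.5 to 2.5 mm more than the other two views, and my board position is good to about 2 mm.
- **Bystanders and look-alikes:** in the last pictures the loupe, stone, jar and tweezers look unmoved. I judged that by eye, not by measurement. The orange and purple look-alikes were not touched.
- **Forces and clearance:** the wrist readings between moves stayed around 1 N or less. The gripper was well clear of everything at hand-in.

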